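# Fit the thin-section carrier under the stage clips and hold it flat

### The arm

A 6-joint arm with a two-finger parallel gripper is mounted at the origin on the work surface. World frame = base frame: x ahead of the robot, y to its left, z up, the work surface at z = 0. Lengths are in mm, angles in rad, forces in N, time in s.
With the tool pointing down it reaches from about 350 to 975 mm from the base axis. Payload 7.1 kg.
Tool frame: the origin (TCP) lies between the finger pads; the fingertips stand 19 mm ahead of it and the grasp point (between the pads) is the TCP; z points along the fingers, y is the line along which they close (so a half turn about z gives the same grasp; the last joint's range is limited). The gripper opens to 88 mm and grips with 3 to 60 N. Pads are 20 mm wide; open, the fingers measure 115 mm over their backs; the gripper's body (75 mm by 178 mm) begins 61 mm behind the grasp point.
Start: joints at [1.276, 0.423, 1.63, -0, 1.089, -0.019], TCP at [170.166, 601.372, 216.375] pointing down, gripper open.
Joint ranges: [-3, 3], [-0.9, 2.11], [0.09, 2.58], [-1.31, 4.45], [0.11, 2.69], [-2.54, 2.54]. Speed limits (rad/s): [2.39, 2.39, 3.01, 3.14, 3.14, 3.14].

### API

Orientations are given as a rotation vector (axis times angle).
In Python, from workcell import ctrl gives the robot as it stands.
- The arm moves only by the tool arm_command, never from a script. Its argument "series" is a list of rows, each an object with "linear": the shift along the tool's x, y, z in m, a list of three; "turn": the turn about the tool's z in rad. A call has 1 to 10 rows; each row shifts and turns the commanded pose from where the row before left it, along the tool's axes as they then stand; what a row does not reach is not made up. A row lasts 1/10 s, in which the tool goes at most 50 mm and 8.59 degrees, less where a joint would pass 70% of its speed; a pose out of reach is approached as far as the arm can. A call with a gripper value outside its range is refused whole. "jaw" is the opening, from -1 (shut) to 1 (fully open), set as the call begins (left out, the last holds). The fingers move at their own pace and stop on an object; the grip force is fixed at half the most. Time passes only in rows, so rows that do not move let the fingers close. It gives the time, the measured TCP pose, the force, the opening and the grip force at its end, in the units of the state.
- ctrl.get_obs(): the state, without advancing time (a new reading comes with each control period).
- ctrl.get_image(name): name is "side" or "top"; returns a dict with "frame" (400x640x3 uint8, blue, green, red), "fx", "fy", "cx", "cy" (pixels), "rvec" (rotation vector, rad) and "tvec" (3), from world to camera coordinates, as OpenCV has them. Camera axes: x right, y down, z forward; pixel columns grow to the right and rows downward; lengths in mm; the calibration is good to about 2 mm. A picture is of the moment at which its call begins. There is no depth.
- ctrl.close_job(): hands the job in; it is judged then, once.
The state is a dict: "t": time; "qpos": joint angles; "qvel": joint speeds; "joint_torque": joint torques, N m; "ee_pos": TCP position; "orientation": TCP orientation; "ft_force": force on the tool from outside, world axes, zero at the start; "moment": the same for the moment, N m; "width": finger opening in mm; "grasp_force": force on a finger pad.
Only numpy, scipy, OpenCV 4.12 (cv2) and the standard library are available. Lean on these libraries where they do the work, as an engineer would, in place of code of your own. Each camera call takes 0.05 s, during which the arm holds its last target. There are 200 camera calls.

### The job

Fit the thin-section carrier (the flat aluminium plate with two glass sections and an upright grip) on the microscope stage: slide the edge opposite the grip under both spring clips, squarely and right up to the stop, without prying the clips up. Press the grip end down against the sprung lift pad until the plate lies flat on the bed, and finish while still holding it pressed flat there, so that I can turn the swing clamps over it. Leave the other things on the bench where they are.

Things in the scene. Friction and masses are not known exactly. Their poses are not given: they have to be found in the camera images.
- stage: Microscope stage, fixed: white frame 240 x 180 mm on feet, dark flat bed 210 (x) x 170 (y) mm on top, 55 mm above the bench. Origin: middle of its underside. x is the direction in which the carrier is pushed in, y left, z up. Two swing clamps, 12 mm wide, 14 mm high, stand turned aside on the bed at x -63 to -24, y +63 and -63 mm. Low drive motor behind (x 117 to 159 mm, below the bed).
- stage_stop (a point): Point on the bed (55 mm above the bench) at the foot of the stop, midway between the clips; axes as the stage. The stop is an aluminium bar along y, 120 mm long, 7 mm high, its face at x = 0, 34 mm deep behind. Bed reaches x -170 to +40 mm. Sprung lift pad centred at x -90, y 0. With the carrier home its edge touches the stop face and its grip is above the pad (x -90).
- clip_left_nose (a point): Left spring clip: steel blade 14 mm wide, hinged on the stop bar 24 mm behind its face, 8.5 mm above the bed, sloping down to the open side. Point: underside of its nose (lowest part), 15 mm before the stop face, 25 mm left of the middle, 4 mm above the bed at rest. From there an upturned lip runs 15 mm farther out, up to 11 mm above the bed, so an edge held low slides in under it.
- clip_right_nose (a point): Right spring clip, the same, 25 mm to the right of the middle.
- clip_left (a joint): Angle of the left clip, rad: 0 at rest, grows as it is lifted. About 0.025 with the carrier flat under it, up to 0.08 while the edge slides in; over 0.16 (nose lifted 6 mm) is pried up. Spring: under 1 N at the nose at rest, 1 to 2 N with the carrier under it; sliding the carrier in takes 5 to 10 N.
- clip_right (a joint): Angle of the right clip, the same.
- lift_pad (a joint): Travel of the sprung lift pad (black, 14 mm in x, 50 mm in y), m: 0 when up, its top 5 mm above the bed; 0.005 when flush with the bed (end of travel 0.006). Pushes up with 4 N when up and 8 N when flush: more than the carrier's weight, so the grip end rises again if let go.
- carrier_grip (a point): Carrier, loose: aluminium plate 110 (x) x 80 (y) x 5 mm, 0.13 to 0.2 kg, with an upright grip bar on it 12 mm thick (x), 40 mm long (y), 30 mm high, top 35 mm above the plate's underside. Point: centre of the grip, 20 mm above the underside, 20 mm from the plate's near edge. x points to the edge that goes under the clips, 90 mm ahead; y along the grip; z up.
- carrier_edge (a point): Middle of the carrier's edge that goes under the clips (rounded, opposite the grip), half-way up its 5 mm thickness; same axes as the grip.
- oil: Bystander: small amber bottle 28 mm across, 58 mm tall, beside the carrier; origin at the middle of its foot
- objective: Bystander: steel microscope objective 29 mm across, 45 mm tall, on the other side of the carrier; origin at the middle of its foot
- driver: Bystander: screwdriver 150 mm long lying in the middle of the bench; origin at the middle of its underside
- blower: Bystander: rubber air blower 60 mm across, 95 mm tall, on the left; origin at the middle of its foot
- dish: Bystander: white dish 90 mm across, 18 mm high, on the left; origin at the middle of its foot
- notebook: Bystander: paper notebook 210 x 148 x 14 mm on the right; origin at the middle of its underside
Things that resemble listed ones, but are neither listed nor needed, are in the scene too. Leave any red look-alike of the part that bears carrier_grip alone.

How it is judged:
By the outcome, as a careful person would: the job done as asked, in the order asked, and still so for the second after the job is handed in, while the arm keeps its last pose, push and grip.
It also fails if it takes over 40 s, if anything falls off the work surface, if the arm or the gripper's body presses on something with over 40 N, if the wrist force passes 120 N, or if a joint passes its speed limit or range.

## Working session

There is one attempt and no reset: what is moved stays moved. The work goes in short steps, Python scripts to look and compute and a tool call to move; the robot and the scene stay as the last step left them, time stands still between calls to the robot, and variables do not carry over. Pictures are saved under pics/ and viewed, at most 10 in all, crops included, and the job is handed in when it is done.

Besides the shell and the picture viewer there is one more tool, called after "Request:" in YAML: its name, and indented under it one key for each argument. arm_command: Moves the arm, as the interface text tells. Its arguments: {"type":"object","properties":{"series":{"type":"array"},"jaw":{"type":"number"}},"required":["series"]}

```bash
mkdir -p pics
python3 - <<'E'
from workcell import ctrl
import cv2,json,numpy as np
for n in("side","top"):
    d=ctrl.get_image(n);cv2.imwrite(f"pics/{n}0.png",d["frame"])
    print(n,{k:np.round(v,4).tolist() for k,v in d.items() if k!="frame"})
o=ctrl.get_obs();print({k:np.round(v,3).tolist() for k,v in o.items()})
E
```

```text
side {'fx': 376.4811, 'fy': 376.4811, 'cx': 321.6272, 'cy': 201.5352, 'rvec': [2.0974, -0.2248, 0.1479], 'tvec': [-535.6762, 110.4957, 1112.1666]}
top {'fx': 415.6497, 'fy': 415.6497, 'cx': 318.2373, 'cy': 198.6041, 'rvec': [2.1483, -2.198, 0.0825], 'tvec': [-16.9823, 559.403, 1529.4874]}
{'t': 0.1, 'qpos': [1.276, 0.424, 1.631, -0.0, 1.089, -0.019], 'qvel': [-0.0, -0.001, -0.002, 0.0, 0.0, -0.001], 'joint_torque': [-0.0, -54.561, -27.432, 0.064, 0.019, -0.0], 'ee_pos': [170.033, 600.909, 215.694], 'orientation': [-0.432, -3.112, 0.002], 'ft_force': [0.178, -0.866, -0.291], 'moment': [-0.017, -0.01, 0.012], 'grasp_force': 0.0, 'width': 88.03}
```

View pics/top0.png

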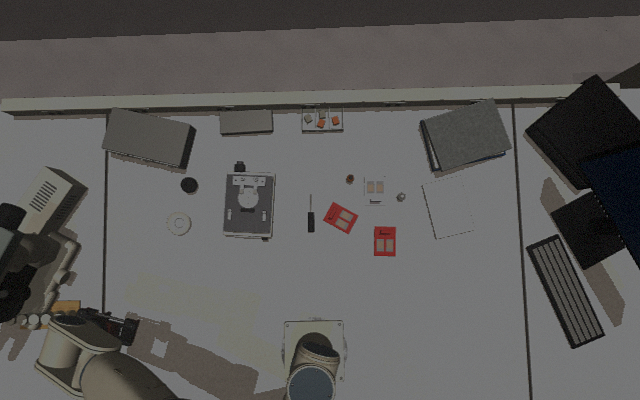

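View pics/side0.png

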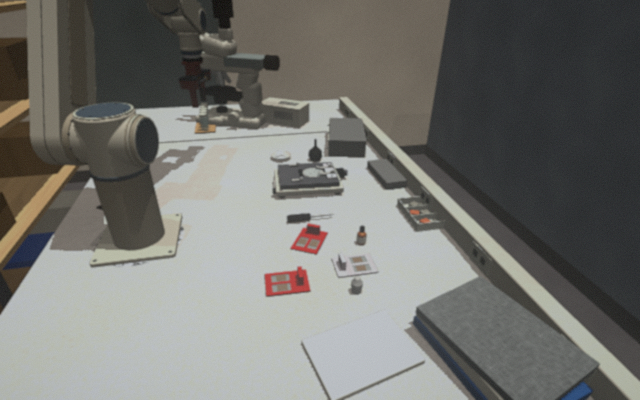

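Candidates for the carrier: the pale aluminium plate at top (375,190) / side (355,264), and red look-alikes at top (341,218) and (385,241). The aluminium one is the target. The stage is at top (249,205). Next is a close crop of both in both cameras.

```bash
cat > h.py <<'E'
import numpy as np,cv2
from workcell import ctrl
def cam(n):
    d=ctrl.get_image(n);K=np.array([[d["fx"],0,d["cx"]],[0,d["fy"],d["cy"]],[0,0,1]])
    return d["frame"],K,np.array(d["rvec"],float),np.array(d["tvec"],float)
def proj(c,p): return cv2.projectPoints(np.array(p,float).reshape(-1,3),c[2],c[3],c[1],None)[0][:,0]
def ray(c,uv,z):
    R=cv2.Rodrigues(c[2])[0];C=-R.T@c[3]
    d=R.T@np.linalg.inv(c[1])@np.array([uv[0],uv[1],1.]);return C+d*(z-C[2])/d[2]
def crop(f,x,y,w,h,s): return cv2.resize(f[y:y+h,x:x+w],None,fx=s,fy=s,interpolation=cv2.INTER_CUBIC)
E
python3 - <<'E'
from h import *
t=cam("top");s=cam("side")
a=np.hstack([crop(t[0],350,165,66,50,6),crop(t[0],216,155,66,50*1+0,6)])
A=crop(t[0],350,167,50,50,8)      # carrier top: 400x400? 
im=np.zeros((600,800,3),np.uint8)
im[:300,:400]=crop(t[0],345,165,66,50,6)[:300,:400] if 0 else cv2.resize(t[0][170:212,355:411],(400,300),interpolation=cv2.INTER_CUBIC)
im[:300,400:]=cv2.resize(s[0][222:297,320:420],(400,300),interpolation=cv2.INTER_CUBIC)
im[300:,:400]=cv2.resize(t[0][165:240,200:300],(400,300),interpolation=cv2.INTER_CUBIC)
im[300:,400:]=cv2.resize(s[0][145:205,265:345],(400,300),interpolation=cv2.INTER_CUBIC)
im=cv2.convertScaleAbs(im,alpha=1.3,beta=10)
cv2.imwrite("pics/c1.png",im)
E
```

```text
(no output)
```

View pics/c1.png

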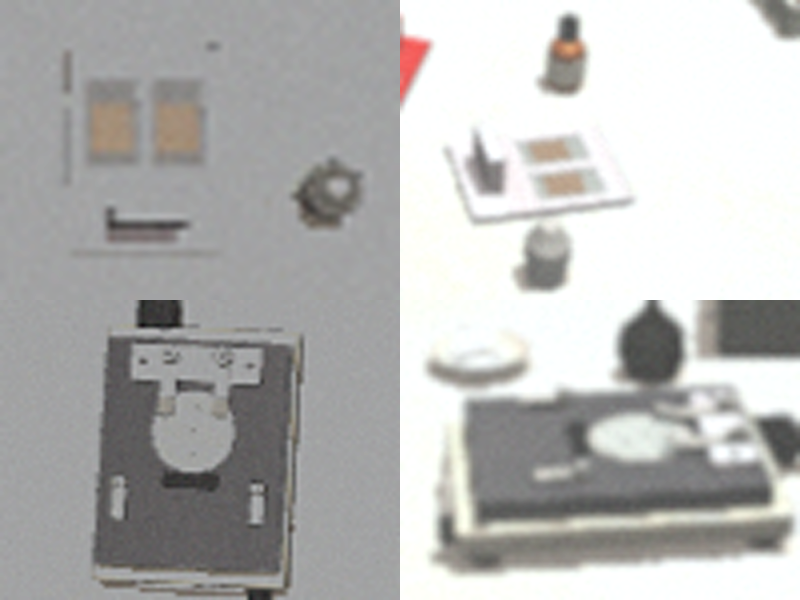

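Crop: the aluminium carrier lies grip-side near (grip crop (147,228) of top), the oil and the objective at its sides; the stage has its stop and clips on the far side (+x). Now I fit the poses of both from the visible corners.

```bash
cat > fit.py <<'E'
from h import *
from scipy.optimize import least_squares
t=cam("top");s=cam("side")
def T(l,k,ox,oy,X=0,Y=0): return [(ox+(x-X+.5)/k-.5,oy+(y-Y+.5)/k-.5) for x,y in l]
def fit(obs,x0,name):
    def w(p,P):
        P=np.array(P,float);c,s_=np.cos(p[2]),np.sin(p[2])
        return np.c_[p[0]+c*P[:,0]-s_*P[:,1],p[1]+s_*P[:,0]+c*P[:,1],P[:,2]]
    for sel in (obs,obs[:1],obs[1:]):
        f=lambda p:np.concatenate([(proj(c,w(p,P))-np.array(o)).ravel() for c,P,o in sel])
        r=least_squares(f,x0,loss="soft_l1",x_scale=[1,1,.01])
        print(name,np.round(r.x,3),"yaw deg",np.degrees(r.x[2]).round(2));print(np.round(r.fun.reshape(-1,2),1).tolist())
# stage: frame at stage_stop (bed x -170..40, y +-85)
B=[(40,85,55),(40,-85,55),(-170,-85,55),(-170,85,55)]
top=B+[(34,60,62),(34,-60,62),(0,-60,62),(0,60,62),(-90,0,60),(-15,25,60),(-15,-25,60)]
fit([(t,top,T([(107,337),(297,345),(280,572),(94,565),(133,345),(265,348),(262,385),(132,378),(191,481),(167,405),(220,408)],4,200,165,0,300)),
     (s,[B[3],B[2],B[1]],T([(466,400),(478,512),(770,498)],5,265,145,400,300))],[600,250,0],"stage")
# carrier: frame at grip foot; plate x -20..90, y +-40
fit([(t,[(-20,40,3),(-20,-40,3),(90,40,3),(90,-40,3),(0,20,35),(0,-20,35)],T([(71,253),(222,250),(66,48),(216,45),(108,208),(188,222)][:4]+[(107,210),(188,222)],400/56,355,170))
     ,(s,[(-20,40,5),(-20,-40,5),(90,-40,5),(90,40,5)],T([(445,147),(468,219),(634,200),(588,128)],4,320,222,400,0))],[600,-200,0],"carrier")
E
python3 fit.py
```

```text
stage [ 6.09759e+02  2.22910e+02 -6.80000e-02] yaw deg -3.88
[[0.5, 0.0], [-1.1, 0.0], [0.0, 0.5], [0.0, 0.1], [0.2, -0.3], [-0.2, 0.4], [0.0, 0.3], [-0.1, 0.6], [0.1, 0.2], [0.5, -1.6], [0.8, -1.7], [-0.7, -0.0], [-0.5, -1.5], [1.1, -2.3]]
stage [ 6.09728e+02  2.23277e+02 -6.60000e-02] yaw deg -3.79
[[0.3, 0.1], [-1.2, 0.0], [-0.0, 0.4], [-0.0, 0.1], [0.1, -0.3], [-0.3, 0.3], [-0.1, 0.3], [-0.2, 0.7], [0.0, 0.2], [0.4, -1.6], [0.8, -1.7]]
stage [ 6.08572e+02  2.09900e+02 -1.00000e-01] yaw deg -5.71
[[0.1, 0.8], [-1.2, -0.4], [1.0, -0.4]]
carrier [ 5.48868e+02 -2.42960e+02 -2.10000e-02] yaw deg -1.2
[[-0.3, 0.7], [-0.2, 1.1], [0.1, 0.5], [0.2, 0.9], [0.9, 0.7], [0.3, -1.0], [-0.0, -1.1], [1.0, 0.2], [-0.1, -0.3], [2.2, -0.9]]
carrier [ 5.51183e+02 -2.42653e+02 -1.70000e-02] yaw deg -0.98
[[-0.4, 0.1], [-0.3, 0.4], [-0.1, -0.0], [-0.0, 0.2], [0.8, 0.1], [0.2, -1.6]]
carrier [ 5.46316e+02 -2.45020e+02 -1.00000e-02] yaw deg -0.57
[[-0.9, -0.5], [0.5, 0.9], [-0.7, 0.1], [1.3, -0.5]]
```

```bash
cat > rect.py <<'E'
from h import *
t=cam("top")
def rect(x0,y0,yaw,z,xr,yr,k):
    # local frame rectified: image col = -y, row = -x
    P=np.float32([(xr[1],yr[1]),(xr[1],yr[0]),(xr[0],yr[0]),(xr[0],yr[1])])
    c,s=np.cos(yaw),np.sin(yaw)
    W=[(x0+c*a-s*b,y0+s*a+c*b,z) for a,b in P]
    w,h=int((yr[1]-yr[0])*k),int((xr[1]-xr[0])*k)
    H=cv2.getPerspectiveTransform(np.float32(proj(t,W)),np.float32([(0,0),(w,0),(w,h),(0,h)]))
    return cv2.warpPerspective(t[0],H,(w,h),flags=cv2.INTER_CUBIC)
if __name__=="__main__":
    a=rect(609.7,223,-.067,55,(-180,50),(-100,100),2)
    g=cv2.cvtColor(a,cv2.COLOR_BGR2GRAY).astype(float)
    # bed edges: dark to light crossing
    X=lambda r:50-r/2; Y=lambda c:100-c/2
    def cross(line,start,step):
        i=start
        while line[i]<95: i+=step
        return i-step*(line[i]-95)/(line[i]-line[i-step])
    print(np.percentile(g,[10,50,90]))
    for nm,side in(("left",-1),("right",1)):
        rows=np.arange(60,440,4);v=[]
        for r in rows:
            # start 14mm inside nominal edge
            c=200+side*2*76
            try:v.append(Y(cross(g[r],c,side)))
            except Exception: v.append(np.nan)
        v=np.array(v);m=np.abs(v-np.nanmedian(v))<3;p=np.polyfit(X(rows[m]),v[m],1);print(nm,p,np.median(v[m]),m.sum())
    cols=np.arange(60,340,4)
    v=np.array([X(cross(g[:,c],430,1)) for c in cols]);m=np.abs(v-np.median(v))<3;print("near",np.polyfit(Y(cols[m]),v[m],1),m.sum())
    cols=np.arange(100,300,4)
    for c0 in[0]:
        v=np.array([X(cross(g[:,c],40 if 0 else 150 if abs(c-200)>60 else 150,-1)) for c in cols]);print("stopface",np.round(v[::4],1))
    b=rect(550,-243,-.015,5,(-40,110),(-70,70),2.8)
    for k,x,y in((2,0,0),):
        for xx in(0,-15,-30,-90):cv2.line(a,(0,int((50-xx)*2)),(399,int((50-xx)*2)),(0,0,255),1)
        for yy in(25,-25,0,60,-60,85,-85):cv2.line(a,(int((100-yy)*2),0),(int((100-yy)*2),459),(0,255,0),1)
    for xx in(-20,90):cv2.line(b,(0,int((110-xx)*2.8)),(391,int((110-xx)*2.8)),(0,0,255),1)
    for yy in(40,-40):cv2.line(b,(int((70-yy)*2.8),0),(int((70-yy)*2.8),419),(0,255,0),1)
    im=np.zeros((460,792,3),np.uint8);im[:,:400]=a;im[:b.shape[0],400:400+b.shape[1]]=b
    cv2.imwrite("pics/r1.png",cv2.convertScaleAbs(im,alpha=1.3,beta=10))
E
python3 rect.py
```

```text
[ 61.  68. 119.]
left [-1.93727615e-03  8.71786424e+01] 87.33333333333333 95
right [-3.30123244e-03 -8.64117982e+01] -86.1 89
near [ 3.98747037e-03 -1.72048627e+02] 70
stopface [  2.5   2.9 -26.  -25.4  -inf -14.5 -36.   -inf -29.5 -25.5 -23.2   2.8
   3.2]rect.py:19: RuntimeWarning: divide by zero encountered in scalar divide
  return i-step*(line[i]-95)/(line[i]-line[i-step])
```

View pics/r1.png

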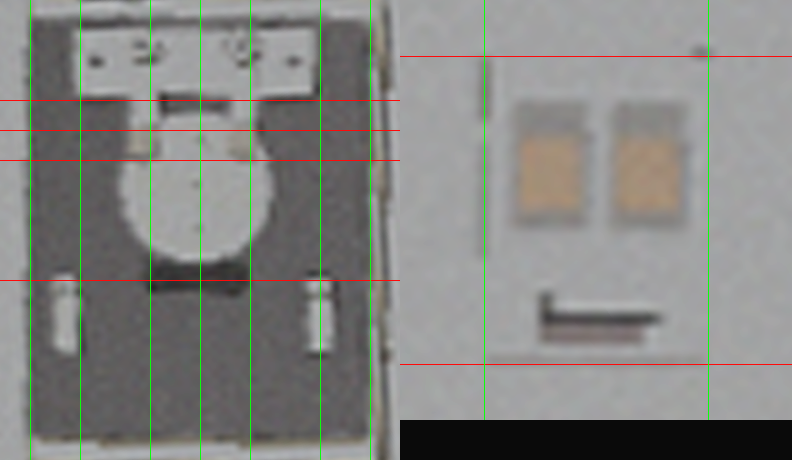

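Overlay: the stop bar, pad and clamps agree with the model within about 1–2 mm (stop ≈ (611, 224), yaw ≈ −0.07). The carrier outline matches (550,−243), yaw −0.015. I'll turn the tool so that its y lies along the carrier's x.

Request:
arm_command:
  series:
    - {"linear": [0,0,0],"turn": 0.131}
    - {"linear": [0,0,0],"turn": 0.131}
    - {"linear": [0,0,0],"turn": 0.131}
    - {"linear": [0,0,0],"turn": 0.131}
    - {"linear": [0,0,0],"turn": 0.131}
    - {"linear": [0,0,0],"turn": 0.131}
    - {"linear": [0,0,0],"turn": 0.131}
    - {"linear": [0,0,0],"turn": 0.131}
    - {"linear": [0,0,0],"turn": 0.131}
    - {"linear": [0,0,0],"turn": 0.131}
  jaw: 1

```text
t: 1.35
ee_pos: [170.2, 601.3, 216.3]
orientation: [2.244, 2.199, -0.0]
ft_force: [-0.8, 0.3, 0.6]
width: 87.9
grasp_force: 0.0
```

Request:
arm_command:
  series:
    - {"linear": [-0.0418,0.0198,0],"turn": 0}
    - {"linear": [-0.0418,0.0198,0],"turn": 0}
    - {"linear": [-0.0418,0.0198,0],"turn": 0}
    - {"linear": [-0.0418,0.0198,0],"turn": 0}
    - {"linear": [-0.0418,0.0198,0],"turn": 0}
    - {"linear": [-0.0418,0.0198,0],"turn": 0}
    - {"linear": [-0.0418,0.0198,0],"turn": 0}
    - {"linear": [-0.0418,0.0198,0],"turn": 0}
    - {"linear": [-0.0418,0.0198,0],"turn": 0}
    - {"linear": [-0.0418,0.0198,0],"turn": 0}

```text
t: 2.35
ee_pos: [362.4, 178.8, 216.7]
orientation: [2.237, 2.205, 0.001]
ft_force: [0.3, 0.2, -0.3]
width: 88.0
grasp_force: 0.0
```

Request:
arm_command:
  series:
    - {"linear": [-0.0418,0.0198,0],"turn": 0}
    - {"linear": [-0.0418,0.0198,0],"turn": 0}
    - {"linear": [-0.0418,0.0198,0],"turn": 0}
    - {"linear": [-0.0418,0.0198,0],"turn": 0}
    - {"linear": [-0.0418,0.0198,0],"turn": 0}
    - {"linear": [-0.0418,0.0198,0],"turn": 0}
    - {"linear": [-0.0418,0.0198,0],"turn": 0}
    - {"linear": [-0.0418,0.0198,0],"turn": 0}
    - {"linear": [-0.0418,0.0198,0],"turn": 0}
    - {"linear": [-0.0418,0.0198,0],"turn": 0}

```text
t: 3.35
ee_pos: [554.1, -242.5, 216.4]
orientation: [2.238, 2.204, 0.0]
ft_force: [0.5, -0.3, 0.8]
width: 87.6
grasp_force: 0.0
```

Request:
arm_command:
  series:
    - {"linear": [0,0,0],"turn": 0}
    - {"linear": [0,0,0],"turn": 0}

```text
t: 3.55
ee_pos: [553.3, -241.1, 215.8]
orientation: [-2.239, -2.202, 0.0]
ft_force: [0.2, 0.8, 0.4]
width: 87.7
grasp_force: 0.0
```

Request:
arm_command:
  series:
    - {"linear": [-0.002,-0.003,0.03],"turn": 0}
    - {"linear": [0,0,0.045],"turn": 0}
    - {"linear": [0,0,0.045],"turn": 0}
    - {"linear": [0,0,0.035],"turn": 0}
    - {"linear": [0,0,0],"turn": 0}

```text
t: 4.05
ee_pos: [546.6, -239.3, 57.2]
orientation: [-2.23, -2.2, 0.005]
ft_force: [-0.2, -0.1, 0.5]
width: 87.7
grasp_force: 0.0
```

Run:
```python
from h import *
t=cam("top");s=cam("side")
im=np.hstack([cv2.resize(t[0][165:225,345:405],(400,400),interpolation=cv2.INTER_CUBIC),cv2.resize(s[0][200:300,305:405],(400,400),interpolation=cv2.INTER_CUBIC)])
cv2.imwrite("pics/g1.png",cv2.convertScaleAbs(im,alpha=1.2))
o=ctrl.get_obs();print(o["ee_pos"],o["ft_force"])
```

```text
[ 550.27364142 -241.33860354   61.83033577] [ 0.16690068  0.06513015 -0.25263702]
```

View pics/g1.png

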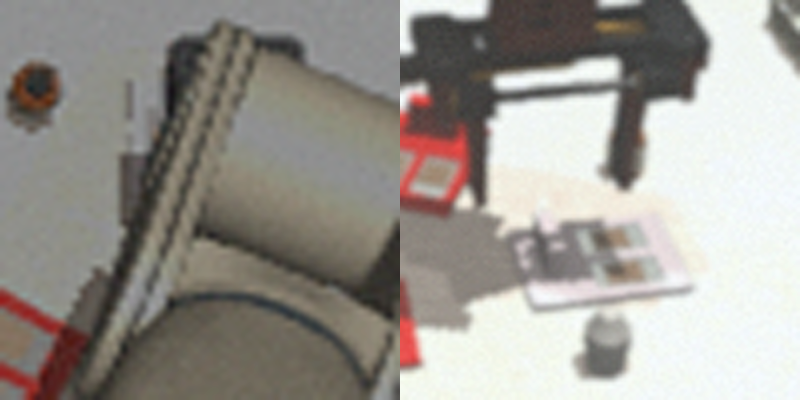

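The crop shows the fingers (side crop tips (475,200), (625,185)) straddling the grip at (545,240), with free room around. I go down and close.

Request:
arm_command:
  series:
    - {"linear": [-0.001,0,0.012],"turn": 0}
    - {"linear": [0,0,0.012],"turn": 0}
    - {"linear": [0,0,0.01],"turn": 0}
    - {"linear": [0,0,0],"turn": 0}
    - {"linear": [0,0,0],"turn": 0}

```text
t: 4.65
ee_pos: [550.4, -243.4, 27.2]
orientation: [-2.238, -2.204, 0.0]
ft_force: [-0.1, 0.3, 0.1]
width: 88.1
grasp_force: 0.0
```

Request:
arm_command:
  series:
    - {"linear": [0,0,0],"turn": 0}
    - {"linear": [0,0,0],"turn": 0}
    - {"linear": [0,0,0],"turn": 0}
    - {"linear": [0,0,0],"turn": 0}
    - {"linear": [0,0,0],"turn": 0}
    - {"linear": [0,0,0],"turn": 0}
    - {"linear": [0,0,0],"turn": 0}
    - {"linear": [0,0,0],"turn": 0}
  jaw: -1

```text
t: 5.45
ee_pos: [550.6, -243.4, 27.4]
orientation: [-2.238, -2.205, -0.0]
ft_force: [-0.4, -0.5, 0.5]
width: 27.2
grasp_force: 0.0
```

Request:
arm_command:
  series:
    - {"linear": [0,0,0],"turn": 0}
    - {"linear": [0,0,0],"turn": 0}
    - {"linear": [0,0,0],"turn": 0}
    - {"linear": [0,0,0],"turn": 0}
    - {"linear": [0,0,0],"turn": 0}

```text
t: 5.95
ee_pos: [550.5, -243.4, 27.4]
orientation: [-2.238, -2.205, 0.0]
ft_force: [-0.0, -0.4, -0.7]
width: 10.8
grasp_force: 30.0
```

Request:
arm_command:
  series:
    - {"linear": [0,0,-0.01],"turn": 0}
    - {"linear": [0,0,-0.02],"turn": 0}
    - {"linear": [0,0,-0.03],"turn": 0}
    - {"linear": [0,0,-0.03],"turn": 0}
    - {"linear": [0,0,-0.01],"turn": 0}
    - {"linear": [0,0,0],"turn": 0}

```text
t: 6.55
ee_pos: [551.5, -243.9, 129.2]
orientation: [2.236, 2.202, 0.002]
ft_force: [0.4, -0.5, -1.2]
width: 10.5
grasp_force: 30.0
```

Run:
```python
from h import *
t=cam("top");s=cam("side")
im=np.hstack([cv2.resize(t[0][155:225,345:415],(400,400),interpolation=cv2.INTER_CUBIC),cv2.resize(s[0][180:280,305:405],(400,400),interpolation=cv2.INTER_CUBIC)])
cv2.imwrite("pics/g2.png",cv2.convertScaleAbs(im,alpha=1.2))
o=ctrl.get_obs();print(o["ee_pos"],o["ft_force"],o["moment"],o["width"])
```

```text
[ 549.91105332 -243.14268138  126.59798172] [-0.30711337  0.2784401  -1.56148514] [-0.09099849  0.08641242  0.03327571] 10.561902679949034
```

View pics/g2.png

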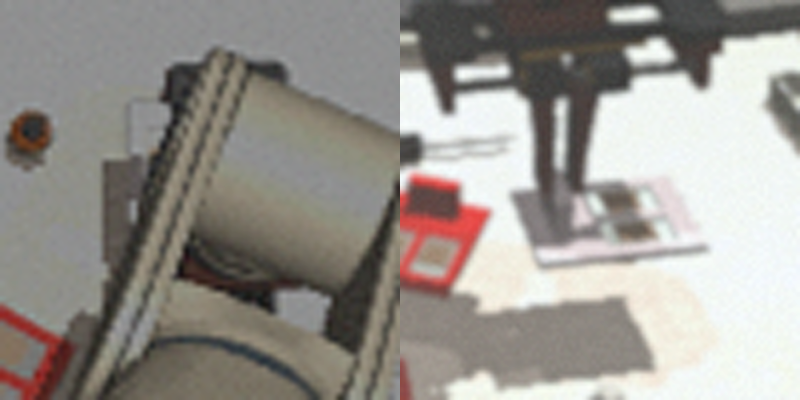

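The carrier hangs level in the grip (side crop corners (512,195), (540,268), (710,248), (660,178)). From these I get its lateral offset in the grip.

Run:
```python
from h import *
s=cam("side");o=ctrl.get_obs();print(o["ee_pos"],o["ft_force"],o["moment"])
p=[(512,193),(540,266),(710,246),(660,177)]
P=[ray(s,(305+(x-400+.5)/4-.5,180+(y+.5)/4-.5),104.) for x,y in p]
print(np.round(P,1),np.mean(P,0)-o["ee_pos"])
# expected projection of nominal corners
e=o["ee_pos"];c,sn=np.cos(-.0157),np.sin(-.0157)
N=[(e[0]+c*a-sn*b,e[1]+sn*a+c*b,e[2]-22.4) for a,b in((-20,40),(-20,-40),(90,-40),(90,40))]
q=proj(s,N);print(np.round((q-[305,180]+.5)*4-.5+[400,0]))
```

```text
[ 549.55449901 -242.95288479  126.01730169] [-0.20373511  0.0382159  -2.49946277] [-0.08013079  0.09033416 -0.01231905]
[[ 531.6 -203.3  104. ]
 [ 529.2 -283.1  104. ]
 [ 639.3 -284.8  104. ]
 [ 633.7 -204.9  104. ]] [ 33.90197243  -1.06969789 -22.01730169]
[[510. 193.]
 [539. 266.]
 [709. 246.]
 [669. 176.]]
```

Request:
arm_command:
  series:
    - {"linear": [0,0,0],"turn": 0.054}
    - {"linear": [0.02,-0.004,0],"turn": 0}
    - {"linear": [0.04,-0.009,0],"turn": 0}
    - {"linear": [0.04,-0.009,0],"turn": 0}
    - {"linear": [0.045,-0.01,0],"turn": 0}
    - {"linear": [0.045,-0.01,0],"turn": 0}
    - {"linear": [0.045,-0.01,0],"turn": 0}
    - {"linear": [0.045,-0.01,0],"turn": 0}
    - {"linear": [0.045,-0.01,0],"turn": 0}
    - {"linear": [0.045,-0.01,0],"turn": 0}

```text
t: 7.7
ee_pos: [492.1, 133.6, 126.4]
orientation: [-2.294, -2.144, 0.003]
ft_force: [0.1, 0.5, -1.8]
width: 10.3
grasp_force: 30.0
```

Request:
arm_command:
  series:
    - {"linear": [0.04,-0.009,0],"turn": 0}
    - {"linear": [0.035,-0.006,0],"turn": 0}
    - {"linear": [0.025,-0.004,0],"turn": 0}
    - {"linear": [0,0,0],"turn": 0}
    - {"linear": [0,0,0],"turn": 0}
    - {"linear": [0,0,0],"turn": 0}
    - {"linear": [0,0,0],"turn": 0}

```text
t: 8.4
ee_pos: [481.9, 231.4, 127.1]
orientation: [-2.298, -2.142, 0.001]
ft_force: [-0.5, -0.0, -1.1]
width: 10.7
grasp_force: 30.0
```

```bash
cat > st.py <<'E'
from h import *
o=ctrl.get_obs();r=o["orientation"];a=2*np.arctan2(r[1],r[0]);yaw=(a-np.pi/2+np.pi/2)%np.pi-np.pi/2
d=np.array(o["ee_pos"])-[611.2,224,55+27.4];c,s=np.cos(-.07),np.sin(-.07)
print("t",round(o["t"],2),"local edge x,y",round(c*d[0]+s*d[1]+90,1),round(-s*d[0]+c*d[1],1),"under",round(d[2],2),"yaw",round(yaw,4),"f",np.round(o["ft_force"],1),"m",np.round(o["moment"],2),"w",round(o["width"],1))
E
python3 st.py
python3 - <<'E'
from h import *
t=cam("top");s=cam("side")
im=np.hstack([cv2.resize(t[0][155:245,205:295],(400,400),interpolation=cv2.INTER_CUBIC),cv2.resize(s[0][115:215,255:355],(400,400),interpolation=cv2.INTER_CUBIC)])
cv2.imwrite("pics/g3.png",cv2.convertScaleAbs(im,alpha=1.2))
E
```

```text
t 8.4 local edge x,y -39.5 -1.6 under 44.66 yaw -0.07 f [-0.5 -0.  -1.1] m [-0.04  0.05  0.01] w 10.7
```

View pics/g3.png

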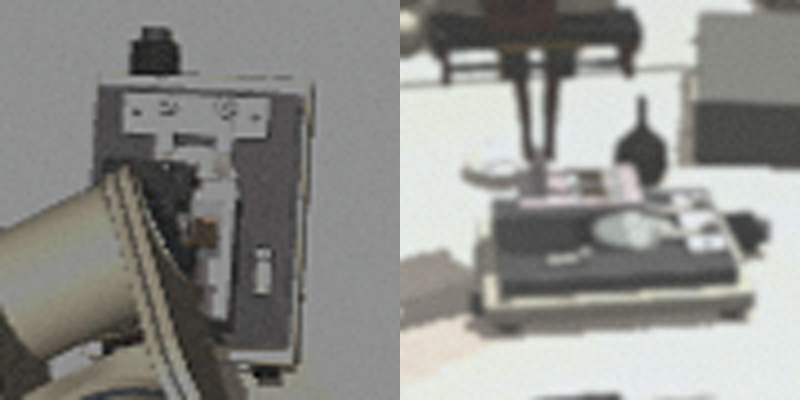

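Run:
```python
from h import *
t=cam("top");c,s=np.cos(-.07),np.sin(-.07)
def loc(x,y,z):
    P=ray(t,(205+(x+.5)/4.4444-.5,155+(y+.5)/4.4444-.5),z);d=P-[611.2,224,0];return np.round([c*d[0]+s*d[1],-s*d[0]+c*d[1]],1)
g=cv2.cvtColor(t[0],cv2.COLOR_BGR2GRAY)
for v in (197,200,203,206,209): print(v,g[v,250:266])
for v in (200,203,206):
    l=g[v].astype(float)
print("plate right",loc(238,190,104.6),loc(235,230,104.6),loc(229,315,104.6),"far edge",loc(215,178,104.6))
print("bar R",loc(270,115,62),"L",loc(124,108,62),"bed R",loc(307,150,55),"L",loc(96,130,55))
```

```text
197 [102 121 121 118 121 119 123 122  95  62  64  67  67  64  64  67]
200 [106 101 105 114 111 116 120 112  36  47  67  65  66  68  68  67]
203 [ 99 103 104 101 105 121 121  89  28  46  68  62  67  65  68  63]
206 [ 48  46  44  61  99 122 114  73  39  61  66  64  66  67  67  69]
209 [ 52  45  50  57  98 123 113  52  48  63  63  62  66  64  68  68]
plate right [-46.8 -44.9] [-78.9 -44.4] [-146.6  -43.7] far edge [-38.1 -25.9]
bar R [ 19.8 -60.7] L [20.  60.1] bed R [ -7. -92.] L [ 1.5 83.7]
```

Run:
```python
from h import *
import rect
t=rect.t
a=rect.rect(611.2,224,-.07,104.9,(-150,-40),(-60,-20),4)
g=cv2.GaussianBlur(cv2.cvtColor(a,cv2.COLOR_BGR2GRAY),(5,5),0).astype(float)
out=[]
for r in range(10,430,10):
    d=np.diff(g[r]);k=np.argmin(d[20:150])+20
    out.append((-40-r/4,-20-k/4))
out=np.array(out);print(np.round(out[::3],1).tolist())
m=np.abs(out[:,1]-np.median(out[:,1]))<2.5;print(np.polyfit(out[m,0],out[m,1],1),np.median(out[m,1]),m.sum())
b=rect.rect(611.2,224,-.07,62,(-10,45),(-75,75),4)
g=cv2.GaussianBlur(cv2.cvtColor(b,cv2.COLOR_BGR2GRAY),(5,5),0).astype(float)
for r in (60,80,100,120,140): 
    d=np.diff(g[r]);print(45-r/4,"barL",75-(np.argmax(d[:150]))/4,"barR",75-(np.argmin(d[450:])+450)/4)
for yy in(50,40,-50,-55):
    d=np.diff(g[:,int((75-yy)*4)]);print("face",yy,45-(np.argmin(d[100:])+100)/4,"back",45-np.argmax(d[:100])/4)
```

```text
[[-42.5, -43.5], [-50.0, -41.0], [-57.5, -42.0], [-65.0, -42.0], [-72.5, -41.2], [-80.0, -41.0], [-87.5, -40.0], [-95.0, -40.8], [-102.5, -41.8], [-110.0, -41.8], [-117.5, -41.2], [-125.0, -42.5], [-132.5, -40.8], [-140.0, -39.5]]
[-8.39478162e-03 -4.21084393e+01] -41.5 42
30.0 barL 63.0 barR -58.0
25.0 barL 61.5 barR -59.5
20.0 barL 61.75 barR -58.5
15.0 barL 60.75 barR -56.5
10.0 barL 62.25 barR -57.5
face 50 0.75 back 33.0
face 40 0.5 back 34.0
face -50 1.75 back 34.0
face -55 0.75 back 34.5
```

Request:
arm_command:
  series:
    - {"linear": [0.0034,0,0.01],"turn": 0}
    - {"linear": [0,0,0.012],"turn": 0}
    - {"linear": [0,0,0.01],"turn": 0}
    - {"linear": [0,0,0.004],"turn": 0}
    - {"linear": [0,0,0],"turn": 0}
    - {"linear": [0,0,0],"turn": 0}
    - {"linear": [0,0,0],"turn": 0}
    - {"linear": [0,0,0],"turn": 0}

```text
t: 9.4
ee_pos: [482.7, 235.9, 91.8]
orientation: [2.297, 2.143, 0.001]
ft_force: [0.1, -0.1, -0.5]
width: 10.7
grasp_force: 30.0
```

```bash
python3 st.py
```

```text
t 9.4 local edge x,y -39.0 2.9 under 9.36 yaw -0.069 f [ 0.1 -0.1 -0.5] m [-0.06  0.16  0.01] w 10.7
```

Request:
arm_command:
  series:
    - {"linear": [-0.0005,0,0.002],"turn": 0}
    - {"linear": [0,0,0.002],"turn": 0}
    - {"linear": [0,0,0.002],"turn": 0}
    - {"linear": [0,0,0],"turn": 0}
    - {"linear": [0,0,0],"turn": 0}
    - {"linear": [0,0,0],"turn": 0}

```text
t: 10.0
ee_pos: [482.2, 235.3, 85.5]
orientation: [-2.297, -2.143, 0.0]
ft_force: [-3.0, -0.2, 3.6]
width: 10.9
grasp_force: 30.0
```

```bash
python3 st.py
```

```text
t 10.0 local edge x,y -39.5 2.3 under 3.09 yaw -0.069 f [-3.  -0.2  3.6] m [-0.02  0.57 -0.1 ] w 10.9
```

Request:
arm_command:
  series:
    - {"linear": [0,0.003,0],"turn": 0}
    - {"linear": [0,0.004,0],"turn": 0}
    - {"linear": [0,0.004,0],"turn": 0}
    - {"linear": [0,0,0],"turn": 0}
    - {"linear": [0,0,0],"turn": 0}

```text
t: 10.5
ee_pos: [494.1, 234.6, 85.5]
orientation: [2.297, 2.143, 0.002]
ft_force: [-0.3, -0.6, 3.2]
width: 10.8
grasp_force: 30.0
```

```bash
python3 st.py;python3 - <<'E'
from h import *
s=cam("side")
im=np.hstack([cv2.resize(s[0][145:195,300:350],(600,600),interpolation=cv2.INTER_CUBIC)])
cv2.imwrite("pics/g4.png",cv2.convertScaleAbs(im,alpha=1.0))
E
```

```text
t 10.5 local edge x,y -27.6 2.4 under 3.08 yaw -0.0692 f [-0.3 -0.6  3.2] m [-0.08  0.19 -0.04] w 10.8
```

View pics/g4.png

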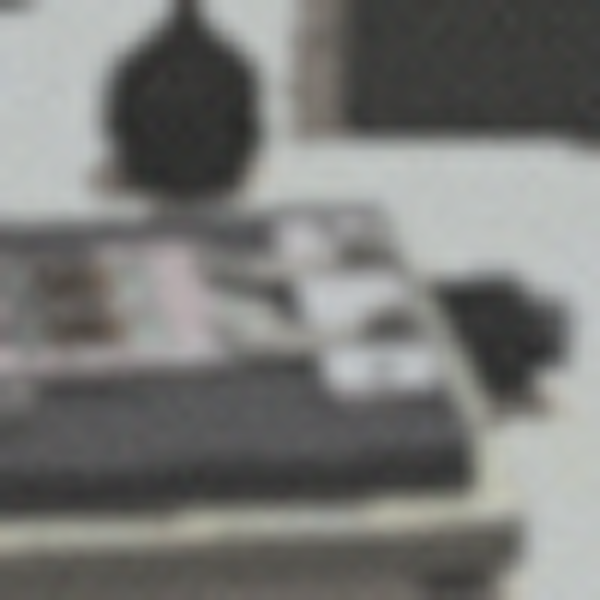

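The plate's edge (crop x≈215) stands just under the lips of the clips, low and level. I lower it to about 1 mm and slide on.

Request:
arm_command:
  series:
    - {"linear": [0,0.001,0.001],"turn": 0}
    - {"linear": [0,0.001,0.0012],"turn": 0}
    - {"linear": [0,0.002,0],"turn": 0}
    - {"linear": [0,0.002,0],"turn": 0}
    - {"linear": [0,0,0],"turn": 0}
    - {"linear": [0,0,0],"turn": 0}
    - {"linear": [0,0,0],"turn": 0}

```text
t: 11.25
ee_pos: [498.9, 234.1, 83.1]
orientation: [-2.296, -2.143, 0.001]
ft_force: [-3.4, -0.2, 5.8]
width: 10.7
grasp_force: 30.0
```

```bash
python3 st.py
```

```text
t 11.25 local edge x,y -22.7 2.2 under 0.72 yaw -0.0689 f [-3.4 -0.2  5.8] m [-0.04  0.62 -0.01] w 10.7
```

Request:
arm_command:
  series:
    - {"linear": [0,0.002,0],"turn": 0}
    - {"linear": [0,0.002,0],"turn": 0}
    - {"linear": [0,0.002,0],"turn": 0}
    - {"linear": [0,0.002,0],"turn": 0}
    - {"linear": [0,0,0],"turn": 0}
    - {"linear": [0,0,0],"turn": 0}

```text
t: 11.85
ee_pos: [506.3, 233.5, 83.0]
orientation: [-2.296, -2.143, 0.003]
ft_force: [-5.1, 0.5, 5.5]
width: 10.5
grasp_force: 30.0
```

```bash
python3 st.py
```

```text
t 11.85 local edge x,y -15.3 2.1 under 0.56 yaw -0.0691 f [-5.1  0.5  5.5] m [-0.03  0.89 -0.02] w 10.5
```

Request:
arm_command:
  series:
    - {"linear": [0,0.002,0],"turn": 0}
    - {"linear": [0,0.002,0],"turn": 0}
    - {"linear": [0,0.002,0],"turn": 0}
    - {"linear": [0,0.002,0],"turn": 0}
    - {"linear": [0,0.002,0],"turn": 0}
    - {"linear": [0,0.002,0],"turn": 0}
    - {"linear": [0,0,0],"turn": 0}
    - {"linear": [0,0,0],"turn": 0}

```text
t: 12.65
ee_pos: [517.4, 232.4, 82.9]
orientation: [-2.295, -2.142, 0.005]
ft_force: [-7.0, 0.3, 8.4]
width: 10.7
grasp_force: 30.0
```

```bash
python3 st.py
```

```text
t 12.65 local edge x,y -4.1 1.8 under 0.45 yaw -0.0691 f [-7.   0.3  8.4] m [-0.05  1.35 -0.02] w 10.7
```

Request:
arm_command:
  series:
    - {"linear": [0,0.001,0],"turn": 0}
    - {"linear": [0,0.001,0],"turn": 0}
    - {"linear": [0,0.001,0],"turn": 0}
    - {"linear": [0,0,0],"turn": 0}
    - {"linear": [0,0,0],"turn": 0}

```text
t: 13.15
ee_pos: [520.1, 232.2, 82.8]
orientation: [-2.295, -2.142, 0.006]
ft_force: [-8.1, 1.2, 9.6]
width: 10.6
grasp_force: 30.0
```

Request:
arm_command:
  series:
    - {"linear": [0,0.001,0],"turn": 0}
    - {"linear": [0,0,0],"turn": 0}
    - {"linear": [0,0,0],"turn": 0}

```text
t: 13.45
ee_pos: [521.0, 232.1, 82.8]
orientation: [-2.295, -2.142, 0.006]
ft_force: [-7.7, 0.4, 8.5]
width: 10.4
grasp_force: 30.0
```

```bash
python3 st.py
```

```text
t 13.45 local edge x,y -0.5 1.8 under 0.41 yaw -0.069 f [-7.7  0.4  8.5] m [ 0.01  1.59 -0.06] w 10.4
```

Request:
arm_command:
  series:
    - {"linear": [0,0.0007,0],"turn": 0}
    - {"linear": [0,0.0007,0],"turn": 0}
    - {"linear": [0,0,0],"turn": 0}
    - {"linear": [0,0,0],"turn": 0}

```text
t: 13.85
ee_pos: [521.2, 232.1, 82.6]
orientation: [-2.294, -2.141, 0.009]
ft_force: [-12.1, 2.4, 12.0]
width: 10.8
grasp_force: 30.0
```

Request:
arm_command:
  series:
    - {"linear": [0,0.0007,0],"turn": 0}
    - {"linear": [0,0,0],"turn": 0}
    - {"linear": [0,0,0],"turn": 0}

```text
t: 14.15
ee_pos: [521.2, 232.1, 82.5]
orientation: [-2.294, -2.14, 0.011]
ft_force: [-14.1, 2.2, 11.4]
width: 10.7
grasp_force: 30.0
```

```bash
python3 st.py
```

```text
t 14.15 local edge x,y -0.3 1.8 under 0.11 yaw -0.0694 f [-14.1   2.2  11.4] m [0.39 2.58 0.  ] w 10.7
```

Request:
arm_command:
  series:
    - {"linear": [0,0.0005,0.0005],"turn": 0}
    - {"linear": [0,0,0.0005],"turn": 0}
    - {"linear": [0,0,0],"turn": 0}
    - {"linear": [0,0,0],"turn": 0}
    - {"linear": [0,0,0],"turn": 0}

```text
t: 14.65
ee_pos: [521.1, 232.1, 82.1]
orientation: [-2.293, -2.14, 0.012]
ft_force: [-18.0, 2.3, 19.2]
width: 10.4
grasp_force: 30.1
```

```bash
python3 st.py;python3 - <<'E'
from h import *
s=cam("side");t=cam("top")
im=np.hstack([cv2.resize(s[0][145:195,290:340],(400,400),interpolation=cv2.INTER_CUBIC),cv2.resize(t[0][160:220,220:280],(400,400),interpolation=cv2.INTER_CUBIC)])
cv2.imwrite("pics/g5.png",cv2.convertScaleAbs(im,alpha=1.1))
E
```

```text
t 14.65 local edge x,y -0.4 1.7 under -0.25 yaw -0.0694 f [-18.    2.3  19.2] m [0.37 3.28 0.01] w 10.4
```

View pics/g5.png

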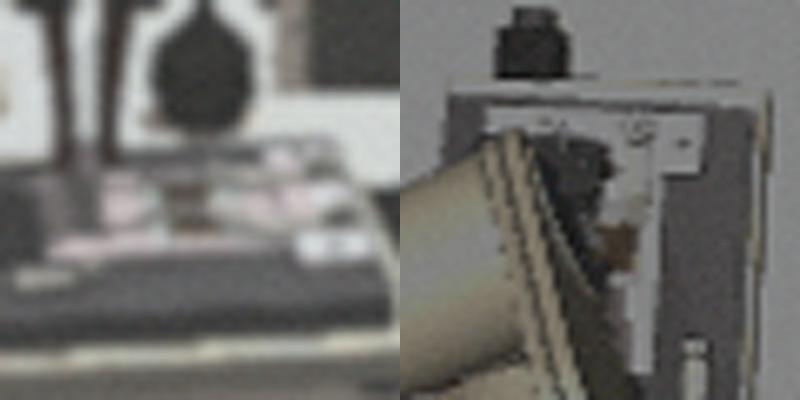

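Top: the plate's edge lies against the stop bar, with the clips over it; side: the plate is low on the bed. The push of 18 N is more than needed, so I ease it, press further down, and check where the reaction acts.

Request:
arm_command:
  series:
    - {"linear": [0,-0.0005,0],"turn": 0}
    - {"linear": [0,0,0],"turn": 0}
    - {"linear": [0,0,0],"turn": 0}

```text
t: 15.05
ee_pos: [521.1, 232.1, 82.1]
orientation: [-2.294, -2.14, 0.011]
ft_force: [-15.4, 2.3, 17.7]
width: 10.6
grasp_force: 30.0
```

```bash
python3 st.py
```

```text
t 15.05 local edge x,y -0.4 1.7 under -0.25 yaw -0.0693 f [-15.4   2.3  17.7] m [ 0.28  3.02 -0.02] w 10.6
```

Request:
arm_command:
  series:
    - {"linear": [0,0,0.0005],"turn": 0}
    - {"linear": [0,0,0],"turn": 0}
    - {"linear": [0,0,0],"turn": 0}

```text
t: 15.35
ee_pos: [521.1, 232.1, 82.1]
orientation: [-2.294, -2.14, 0.011]
ft_force: [-17.7, 1.3, 22.0]
width: 11.3
grasp_force: 30.1
```

```bash
python3 st.py
```

```text
t 15.35 local edge x,y -0.4 1.8 under -0.29 yaw -0.0694 f [-17.7   1.3  22. ] m [ 0.12  3.28 -0.02] w 11.3
```

Request:
arm_command:
  series:
    - {"linear": [0,-0.0006,0.0007],"turn": 0}
    - {"linear": [0,0,0],"turn": 0}
    - {"linear": [0,0,0],"turn": 0}
    - {"linear": [0,0,0],"turn": 0}
    - {"linear": [0,0,0],"turn": 0}

```text
t: 15.85
ee_pos: [521.1, 232.2, 82.0]
orientation: [-2.294, -2.141, 0.009]
ft_force: [-16.9, -0.1, 26.1]
width: 11.0
grasp_force: 30.0
```

```bash
python3 st.py
```

```text
t 15.85 local edge x,y -0.4 1.8 under -0.4 yaw -0.0692 f [-16.9  -0.1  26.1] m [-0.05  3.3   0.01] w 11.0
```

```bash
python3 -c "
from workcell import ctrl;print(ctrl.close_job())"
```

```text
the job is handed in; nothing more can be done
None
```

The carrier is under both spring clips and against the stop, and the arm still holds it pressed down with about 26 N; I judged it flat on the bed from TCP height and force, not by direct measurement, and I had no reading of the clip angles.

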